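Turn the swivel hook out over its foot and hang up the G-clamp from the dry glue-up

TASK

The glue-up is dry and its G-clamp has been slackened: put the clamp away on the clamp stand. First turn the stand's swivel hook until it points straight out along the long foot, then lift the clamp off the glued block and hang it on the hook, the back of its frame resting across the arm between the head and the upturned tip, jaws down, so that it hangs quietly on its own. Lower it on rather than letting it drop, and leave the block and everything else on the bench standing where they are.

Things in the scene. Friction and masses are not known exactly. Their poses are not given: they have to be found in the camera images.
- stand: Clamp stand screwed to the bench. Green flat foot, 10 mm thick, 70 mm wide, round-ended, reaching 175 mm forward of the post and 30 mm behind it. A steel post, 18 mm diameter (in a green boss 40 mm across, up to 26 mm high), carries the swivel head. Origin: on the post's axis at bench height; z up; the long foot points along -x. Foot and post never move.
- hook (a joint): Swivel of the hook about the upright post, rad: 0 = arm straight out along the long foot (-x of the stand), growing counter-clockwise seen from above; 2 pi is again along the foot. Range -0.6 to 6.88; starts between 1.0 and 5.28; stays where it is left (friction 0.12 N m: 1 to 2 N pushed sideways on the arm moves it).
- hook_head (a point): Centre of the swivel head, on the post's axis at the height of the arm's axis, 190 mm above the bench. The head is dark steel, 30 mm diameter, from 170 to 204 mm above the bench, with a brass cap, 20 mm diameter, up to 212 mm.
- hook_seat (a point): Middle of the usable length of the hook's arm, on top of it: 68 mm from the post's axis, 195 mm above the bench. Its frame turns with the hook: -x along the arm to the tip, z up. The arm is a level round steel bar of 10 mm diameter, free from the head to the upturned tip.
- hook_tip (a point): Centre of the red ball (16 mm diameter) on the upturned end of the hook: 128 mm from the post's axis and 24 mm above the arm's axis (ball's top 222 mm above the bench).
- glueup: Glued-up block of three wooden strips, light, dark, light, standing loose on the bench: 150 mm long (its x), 36 mm thick (its y), 76 mm high, 0.27 kg. Origin: centre of its underside.
- clamp: Blue G-clamp, about 0.5 kg, astride the block: the straight back of its frame rests on the block's top, both jaws hang down. The back lies along y, 16 mm wide (x), 18 mm high (z), from y = -62 to +48 mm; gripped across its width from above. Origin: on the underside of the back, at the balance point (centre of mass 21 mm below it); z up. Anvil jaw at the -y end, screw jaw at +y.
- clamp_anvil (a point): Middle of the anvil's face, 52 mm below the underside of the back, 43 mm from the balance point towards -y. The anvil jaw hangs to 62 mm below the underside of the back. The open gap from here to the steel pad is 64 mm: the block stands in it now, and the hook's arm has to enter it from below.
- clamp_pad (a point): Middle of the steel pad's face on the screw, 52 mm below the underside of the back, 21 mm from the balance point towards +y. The screw jaw hangs to 64 mm below the underside. The screw sticks out to y = +96 mm and ends in a level 60 mm bar along x.
- pliers: Pliers with red handles, about 155 mm long, loose; leave alone. Origin under the pivot.
- cutters: Cutters with yellow handles, about 125 mm long, loose; leave alone. Origin under the pivot.
- glue: White glue bottle with orange cap, 54 mm diameter, 140 mm high, loose; leave alone. Origin: centre of its underside.
- cork_block: Cork sanding block 110 x 60 x 35 mm, loose; leave alone. Origin: centre of its underside.
- offcut_light: Light wooden offcut 80 x 45 x 45 mm, loose; leave alone. Origin: centre of its underside.
- offcut_dark: Dark wooden offcut 70 x 40 x 50 mm, loose; leave alone. Origin: centre of its underside.
- hammer: Hammer with a wooden handle, lying on the bench along its x, head at the +x end, loose; leave alone. Origin near its middle, at bench height.

How it is judged:
On the way, in this order (a step that is already met when the one before it is completed fails the run):
1. the empty hook points straight out along the long foot (within about 12 degrees) (x of hook_tip in the frame of stand below 0 m and y of hook_tip in the frame of stand between -0.027 and 0.027 m and not (contact force between clamp and stand above 0.3 N)), for 0.2 s.
2. the clamp's weight is on the hook (distance between clamp and hook_seat below 0.045 m and contact force between clamp and stand above 1.5 N), for 0.2 s.
At the end, for the whole second after the job is handed in: Hook points along the long foot within 12 degrees; the clamp, released and at rest, hangs by its back on the arm (balance point within 42 mm of the arm's middle along it, 25 mm across, 15 mm in height), tilted under 34 degrees; block upright, within 30 mm of its start (x of hook_tip in the frame of stand below 0 m and y of hook_tip in the frame of stand between -0.027 and 0.027 m and x of clamp in the frame of hook_seat between -0.042 and 0.042 m and y of clamp in the frame of hook_seat between -0.025 and 0.025 m and z of clamp in the frame of hook_seat between -0.015 and 0.015 m and angle between clamp's own z axis and vertical below 0.6 rad and contact force between clamp and stand above 1.5 N and linear speed of clamp below 0.03 m/s and angular speed of clamp below 0.4 rad/s and distance of glueup from where it was at the start of the episode below 0.03 m and angle between glueup's own z axis and vertical below 0.1 rad); the robot touches nothing.
It fails at once if the clamp is let fall (more than about 25 mm) (linear speed of clamp above 0.7 m/s and contact force between the fingers and clamp below 0.2 N).
It fails at once if the glued block is knocked over or shifted by more than 40 mm (distance of glueup from where it was at the start of the episode above 0.04 m or angle between glueup's own z axis and vertical above 0.35 rad).
It fails at once if something else on the bench is shifted by more than 30 mm (distance of any of pliers, cutters, glue, cork_block, offcut_light, offcut_dark, hammer from where it was at the start of the episode above 0.03 m).
It also fails if it takes over 64 s, if anything falls off the work surface, if the arm or the gripper's body presses on something with over 40 N, if the wrist force passes 120 N, or if a joint passes its speed limit or range.

ROBOT

A 7-joint arm with a two-finger parallel gripper is mounted at the origin on the work surface. World frame = base frame: x ahead of the robot, y to its left, z up, the work surface at z = 0. Lengths are in m, angles in rad, forces in N, time in s.
With the tool pointing down it reaches from about 0.425 to 0.925 m from the base axis. Payload 6.8 kg.
Tool frame: the origin (TCP) lies where the fingers leave the gripper's body, on its centre line; the fingertips stand 73 mm ahead of it and the grasp point (between the pads) lies 54 mm ahead of it; z points along the fingers, y is the line along which they close (so a half turn about z gives the same grasp; the last joint's range is limited). The gripper opens to 85 mm and grips with 20 to 120 N. Pads are 22 mm wide; open, the fingers measure 114 mm over their backs; the gripper's body (76 mm by 85 mm) begins 54 mm behind the grasp point. The pads swing forward as they close: fully open they stand 13 mm farther back than shut.
Start: joints at [-0.108, 0.477, 0.022, 1.555, -0.011, 1.109, -0.083], TCP at [0.675, 0, 0.304] pointing down, gripper open.
Joint ranges: [-2.96, 2.96], [-0.34, 2.1], [-1.41, 1.46], [0.24, 2.44], [-1.37, 4.51], [0.17, 1.92], [-2.96, 2.96]. Speed limits (rad/s): [2.39, 2.39, 3.14, 3.14, 3.14, 3.14, 3.14].

INTERFACE

Orientations are given as a rotation vector (axis times angle).
In Python, from bench import r, ticket, grab_frame, camera_info gives the robot as it stands (r), with the cameras as plain functions and the job (ticket).
- The arm moves only by the tool step_hand, called after ">>>" by a JSON object that holds its "api" and its "payload", one argument or row to a line. Schema: {"type":"object","properties":{"moves":{"type":"string"},"aperture":{"type":"number"},"clamp_n":{"type":"number"},"only":{"type":"string"},"quiet":{"type":"boolean"},"lines":{"type":"string"}},"required":["moves"],"additionalProperties":false}. moves is a string of 1 to 5 rows, one to a line, with the numbers parted by spaces; each row has 6 numbers: dx, dy, dz in m, then a rotation vector rx, ry, rz in rad; each row is the pose to reach, as a shift and turn from the pose commanded when the call began, along the tool's axes at that moment; what a row does not reach only later rows make up. A row lasts 1/10 s, in which the tool goes at most 0.05 m and 0.15 rad, less where a joint would pass 70% of its speed; a pose out of reach is approached as far as the arm can. aperture is the finger opening in m, set as the call begins (left out keeps the last). The fingers move at their own pace and stop on an object; clamp_n is the grip in N (left out, the last holds). Time passes only in rows, so rows that do not move let the fingers close. The tool returns the time, the measured TCP pose, the force, the opening and the grip force at its end. only (a regular expression) keeps the lines of the reply that match it, lines (a string "A,B") keeps lines A to B, and quiet returns only ok. Input that does not fit is refused with a message, and nothing moves.
- r.get_obs(): the state, without advancing time (a new reading comes with each control period).
- grab_frame(name): name is "scene" or "side" or "wrist"; returns (picture, depth): 420x560x3 uint8, blue, green, red; 420x560 float32, m along the optical axis (not along the pixel's ray), 0 where there is no reading.
- camera_info(name): a dict with "camera_matrix" (3x3 intrinsics, pixels), "k1" (the pictures are not rectified: a ray, as slopes to the right and down, at radius r is drawn at 1 + k1 r^2 times it, then the intrinsics apply), "R" (3x3) and "t" (3): a world point X has camera coordinates R X + t. Camera axes: x right, y down, z forward; pixel columns grow to the right and rows downward; lengths in m; the calibration is good to about 2 mm. A picture is of the moment at which its call begins: read the wrist's pose just before it. camera_info takes no time and is no camera call; for the wrist camera it gives the pose at the moment of the call.
- ticket.hand_in(): hands the job in; it is judged then, once.
The state is a dict: "clock": time; "joints": joint angles; "qvel": joint speeds; "tau": joint torques, N m; "tcp_pos": TCP position; "orientation": TCP orientation; "contact_force": force on the tool from outside, world axes, zero at the start; "moment": the same for the moment, N m; "grip_width": finger opening in m; "gripper_force": force on a finger pad.
Only numpy, scipy, OpenCV 4.12 (cv2) and the standard library are available. Lean on these libraries where they do the work, as an engineer would, in place of code of your own. Each camera call takes 0.05 s, during which the arm holds its last target. There are 200 camera calls.

## Working session

There is one attempt and no reset: what is moved stays moved. The work goes in short steps, Python scripts to look and compute and a tool call to move; the robot and the scene stay as the last step left them, time stands still between calls to the robot, and variables do not carry over. Pictures are saved under pics/ and viewed, at most 10 in all, crops included, and the job is handed in when it is done.

```bash
ls; mkdir -p pics
```

Create h.py:
```python
import numpy as np, cv2, pickle
from bench import r, ticket, grab_frame, camera_info
def grab(n):
    ci=camera_info(n); im,d=grab_frame(n); return im,d,ci
def pts(d,ci):
    """world point per pixel from depth"""
    h,w=d.shape; K=np.array(ci["camera_matrix"],float)
    uv=np.stack(np.meshgrid(np.arange(w),np.arange(h)),-1).reshape(-1,1,2).astype(np.float64)
    s=cv2.undistortPoints(uv,K,np.array([ci["k1"],0,0,0.])).reshape(h,w,2)
    c=np.dstack([s*d[...,None],d])
    return (c-np.array(ci["t"]).reshape(3))@np.array(ci["R"])
def ray(ci,u,v):
    K=np.array(ci["camera_matrix"],float)
    s=cv2.undistortPoints(np.array([[[u,v]]],float),K,np.array([ci["k1"],0,0,0.])).ravel()
    R=np.array(ci["R"]);return -R.T@np.array(ci["t"]).reshape(3), R.T@np.array([s[0],s[1],1])
def plane(ci,u,v,z):
    o,d=ray(ci,u,v); return o+d*(z-o[2])/d[2]
```

Run:
```python
from h import *
for n in ("scene","side"):
    im,d,ci=grab(n); cv2.imwrite(f"pics/{n}0.png",im); pickle.dump((im,d,ci),open(n+"0.pkl","wb"))
    print(n,-np.array(ci["R"]).T@np.array(ci["t"]).reshape(3),ci["k1"])
print(r.get_obs())
```

```text
bench.py
pics
scene [1.28894406 0.0517321  1.15434925] -0.15102999795592714
side [ 0.27497775 -0.95678078  1.05571747] -0.1383402632849123
{'clock': 0.1, 'joints': array([-0.10811576,  0.47770951,  0.02234335,  1.55633409, -0.01151197,
        1.10929943, -0.08311777]), 'qvel': array([-0.00023482, -0.00156402, -0.00143863, -0.00281522,  0.00273203,
       -0.00043704,  0.00138714]), 'tau': array([ 5.69385389e-03, -5.97765398e+01,  1.61440808e+00, -2.81952703e+01,
        1.29656185e-02,  5.02699884e-03, -1.13572563e-05]), 'tcp_pos': array([6.74592556e-01, 1.12763508e-05, 3.03035977e-01]), 'orientation': array([-2.22067159e+00, -2.22069879e+00,  1.91633116e-03]), 'contact_force': array([ 0.76179454,  0.44982265, -0.9447566 ]), 'moment': array([ 0.01899735, -0.02664687, -0.01121208]), 'gripper_force': 0.0, 'grip_width': 0.08530940428271976}
```

View pics/scene0.png

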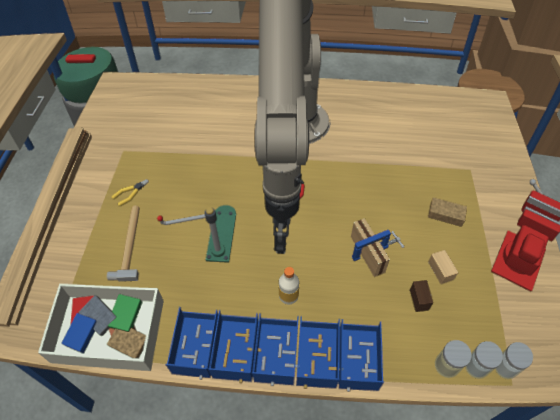

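View pics/side0.png

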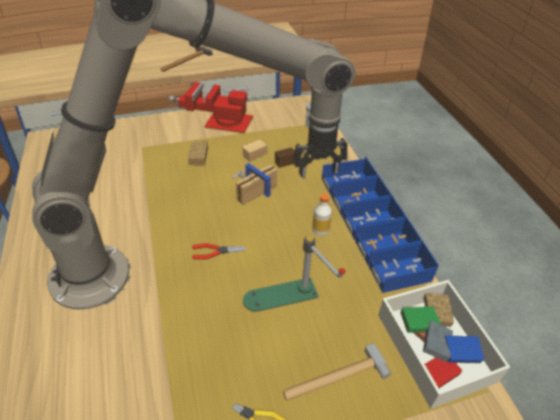

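The scene view shows the stand head near (210,215), its red tip at (160,219) and the green foot from (217,258) to (228,208). The blue clamp is near (373,243) on its block. The side view shows the head at (309,242), the tip at (341,271) and the clamp at (258,178).

Create m.py:
```python
from h import *
D={n:pickle.load(open(n+"0.pkl","rb")) for n in("scene","side")}
box={"scene":dict(red=(150,208,172,228),foot=(200,200,245,268),clamp=(345,220,410,265)),
 "side":dict(red=(332,262,350,280),foot=(238,270,325,315),clamp=(230,155,280,200))}
def tri(a,b):
    A=[];B=[]
    for o,d in(a,b):
        d=d/np.linalg.norm(d);P=np.eye(3)-np.outer(d,d);A.append(P);B.append(P@o)
    x=np.linalg.solve(A[0]+A[1],B[0]+B[1]);return x
rays={}
for n,(im,d,ci) in D.items():
    H=cv2.cvtColor(im,cv2.COLOR_BGR2HSV);W=pts(d,ci)
    h,s,v=[H[...,i].astype(int) for i in range(3)]
    M=dict(red=((h<8)|(h>172))&(s>150)&(v>60),foot=(h>65)&(h<95)&(s>80),clamp=(h>100)&(h<128)&(s>110))
    for k,(x0,y0,x1,y1) in box[n].items():
        m=np.zeros(im.shape[:2],bool);m[y0:y1,x0:x1]=M[k][y0:y1,x0:x1];m&=d>0
        P=W[m];yy,xx=np.nonzero(m)
        print(n,k,m.sum(),"px",xx.mean().round(1),yy.mean().round(1),"mean",P.mean(0).round(4),"z",np.percentile(P[:,2],[2,50,98]).round(3))
        if k=="red": rays[n]=ray(ci,xx.mean(),yy.mean())
        if k=="foot":
            T=np.array([plane(ci,a,b,0.010) for a,b in zip(xx,yy) ]);T=T[(P[:,2]>0)&(P[:,2]<.016)]
            rect=cv2.minAreaRect(T[:,:2].astype(np.float32)*1000);print("  foot rect",rect, cv2.boxPoints(rect).tolist())
        if k=="clamp":
            top=P[P[:,2]>np.percentile(P[:,2],98)-0.012]
            print("  top",len(top),top[:,2].mean(),cv2.minAreaRect(top[:,:2].astype(np.float32)*1000))
print("ball",tri(rays["scene"],rays["side"]))
```

```bash
python3 m.py
```

Run:
```python
import cv2,numpy as np
a=cv2.resize(cv2.imread('pics/scene0.png')[180:280,140:260],None,fx=5,fy=5,interpolation=cv2.INTER_CUBIC)
b=cv2.imread('pics/side0.png')
cv2.imwrite('pics/c1.png',a)
```

```text
scene red 20 px 159.4 217.9 mean [ 0.6286 -0.3179  0.2198] z [0.216 0.22  0.224]
scene foot 900 px 222.6 233.9 mean [ 0.5246 -0.1932  0.0126] z [0.006 0.011 0.028]
  foot rect ((518.0836181640625, -197.6021270751953), (200.2757110595703, 65.29169464111328), 0.6758211851119995) [[417.5676574707031, -166.13967895507812], [418.3377990722656, -231.42681884765625], [618.599609375, -229.0645751953125], [617.8294677734375, -163.77743530273438]]
scene clamp 335 px 370.7 242.5 mean [0.5669 0.2373 0.0772] z [0.029 0.09  0.098]
  top 195 0.09357393175916534 ((563.0076293945312, 240.21432495117188), (16.46420669555664, 106.48764038085938), 29.63759994506836)
side red 19 px 341.6 270.8 mean [ 0.6234 -0.3209  0.2196] z [0.216 0.22  0.223]
side foot 1035 px 277.5 295.3 mean [ 0.5094 -0.2006  0.0107] z [0.006 0.01  0.027]
  foot rect ((514.3829345703125, -198.92173767089844), (192.99769592285156, 62.934814453125), 1.0056625604629517) [[417.3466491699219, -169.15286254882812], [418.4512634277344, -232.07797241210938], [611.419189453125, -228.69061279296875], [610.3145751953125, -165.7655029296875]]
side clamp 115 px 260.5 176.3 mean [0.5661 0.224  0.0831] z [0.03  0.091 0.099]
  top 82 0.09331497966847963 ((560.3086547851562, 236.2461700439453), (12.016653060913086, 103.02661895751953), 30.331741333007812)
ball [ 0.62533271 -0.31891689  0.21612418]
```

View pics/c1.png

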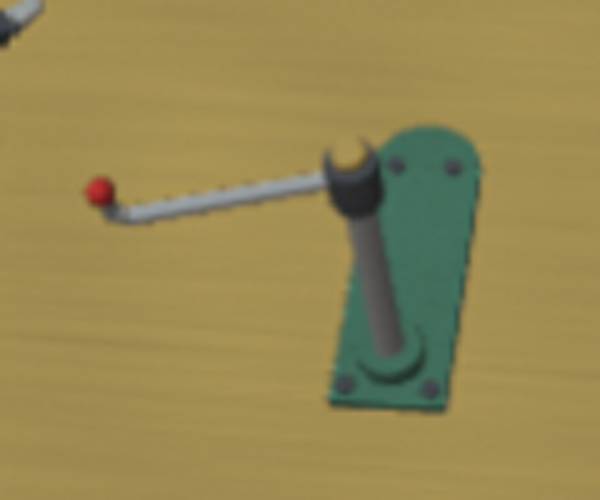

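The crop shows the hook arm pointing about 105° away from the long foot, with the head's brass cap at scene pixel (209.6,211). I'll push the arm clockwise with closed fingers.

Run:
```python
from h import *
im,d,ci=pickle.load(open("scene0.pkl","rb")); print(plane(ci,209.6,211,.212))
im,d,ci=pickle.load(open("side0.pkl","rb"));print(plane(ci,309,239,.212))
W=pts(d,ci)
```

```text
[ 0.59132361 -0.1950748   0.212     ]
[ 0.58462272 -0.19952377  0.212     ]
```

>>> {"api": "step_hand", "payload": {
  "moves": "-0.05 -0.007 0 0 0 0\n-0.1 -0.014 0 0 0 0\n-0.15 -0.02 0 0 0 0\n-0.2 -0.027 0 0 0 0\n-0.25 -0.034 0 0 0 0",
  "aperture": 0,
  "clamp_n": 30
}}

```text
clock: 0.6
tcp_pos: [0.6406, -0.2495, 0.3035]
orientation: [-2.221, -2.221, 0.0]
contact_force: [1.2, 0.1, 0.1]
grip_width: 0.0123
gripper_force: 0.0
```

>>> {"api": "step_hand", "payload": {
  "moves": "-0.022 0 0 0 0 0\n-0.022 0 0.02 0 0 0\n-0.022 0 0.045 0 0 0\n-0.022 0 0.053 0 0 0\n-0.022 0 0.053 0 0 0"
}}

```text
clock: 1.1
tcp_pos: [0.6405, -0.2692, 0.2491]
orientation: [-2.219, -2.219, 0.002]
contact_force: [0.4, 0.3, 0.3]
grip_width: -0.0003
gripper_force: 0.0
```

>>> {"api": "step_hand", "payload": {
  "moves": "-0.006 -0.016 0 0 0 0\n-0.013 -0.032 0 0 0 0\n-0.014 -0.047 0 0 0 0\n-0.015 -0.061 0 0 0 0\n-0.012 -0.075 0 0 0 0"
}}

```text
clock: 1.6
tcp_pos: [0.5672, -0.2821, 0.2529]
orientation: [2.219, 2.219, 0.003]
contact_force: [2.6, 0.5, 0.8]
grip_width: -0.0002
gripper_force: 0.8
```

>>> {"api": "step_hand", "payload": {
  "moves": "0.004 -0.0145 0 0 0 0\n0.013 -0.0275 0 0 0 0\n0.0235 -0.0405 0 0 0 0\n0.034 -0.048 0 0 0 0\n0.045 -0.055 0 0 0 0"
}}

```text
clock: 2.1
tcp_pos: [0.5119, -0.2364, 0.2523]
orientation: [2.219, 2.219, 0.002]
contact_force: [2.1, -1.2, -0.0]
grip_width: 0.0002
gripper_force: 0.8
```

>>> {"api": "step_hand", "payload": {
  "moves": "0.009 -0.004 0 0 0 0\n0.016 -0.007 0 0 0 0\n0.016 -0.007 0 0 0 0"
}}

```text
clock: 2.4
tcp_pos: [0.5041, -0.2194, 0.2508]
orientation: [-2.219, -2.222, 0.0]
contact_force: [-0.0, 0.4, 0.2]
grip_width: -0.0002
gripper_force: 0.0
```

Create ball.py:
```python
from h import *
def go(rect=True):
    c=[]
    for n in("scene","side"):
        im,d,ci=grab(n);cv2.imwrite(f"pics/{n}_l.png",im);W=pts(d,ci)
        h,s,v=[x.astype(int) for x in cv2.split(cv2.cvtColor(im,cv2.COLOR_BGR2HSV))]
        m=((h<8)|(h>172))&(s>150)&(v>60)&(d>0)&(W[...,2]>.19)&(W[...,2]<.24)&(abs(W[...,1]+.2)<.16)&(abs(W[...,0]-.56)<.16)
        y,x=np.nonzero(m)
        print(n,m.sum(),W[m].mean(0).round(4) if m.any() else 0, plane(ci,x.mean(),y.mean(),.216).round(4) if m.any() else 0)
go()
```

```bash
python3 ball.py
```

```text
scene 19 [ 0.4634 -0.2072  0.2202] [ 0.4596 -0.2084  0.216 ]
side 17 [ 0.4592 -0.2096  0.2198] [ 0.46   -0.2062  0.216 ]
```

>>> {"api": "step_hand", "payload": {
  "moves": "0.003 0 0 0 0 0\n0.006 0 0 0 0 0\n0.006 0 0 0 0 0\n-0.006 0 0 0 0 0\n-0.006 0 -0.04 0 0 0"
}}

```text
clock: 3.0
tcp_pos: [0.5017, -0.2277, 0.2868]
orientation: [-2.217, -2.214, 0.008]
contact_force: [0.3, -0.7, -1.0]
grip_width: -0.0002
gripper_force: 0.0
```

>>> {"api": "step_hand", "payload": {
  "moves": "0 0 -0.04 0 0 0\n0.03 0.02 -0.07 0 0 0\n0.08 0.04 -0.09 0 0 0.1\n0.13 0.05 -0.1 0 0 0.1\n0.18 0.05 -0.1 0 0 0.1",
  "aperture": 0.05
}}

```text
clock: 3.5
tcp_pos: [0.5558, -0.0548, 0.3926]
orientation: [2.329, 2.104, 0.005]
contact_force: [0.9, -0.7, 0.0]
grip_width: 0.0501
gripper_force: 0.0
```

```bash
python3 ball.py
```

```text
scene 17 [ 0.4635 -0.2005  0.2199] [ 0.4601 -0.2016  0.216 ]
side 15 [ 0.4586 -0.2036  0.2188] [ 0.4593 -0.2011  0.216 ]
```

>>> {"api": "step_hand", "payload": {
  "moves": "0.05 -0.005 0 0 0 -0.1\n0.1 -0.01 0 0 0 -0.25\n0.15 -0.015 0 0 0 -0.4\n0.2 -0.02 0 0 0 -0.55\n0.25 -0.024 0.01 0 0 -0.62"
}}

```text
clock: 4.1
tcp_pos: [0.5559, 0.1948, 0.3823]
orientation: [1.569, 2.72, 0.004]
contact_force: [1.0, 0.3, 0.1]
grip_width: 0.0502
gripper_force: 0.0
```

>>> {"api": "step_hand", "payload": {
  "moves": "0.0235 -0.0325 0.03 0 0 0\n0.0365 -0.0315 0.06 0 0 0\n0.0365 -0.0315 0.08 0 0 0\n0.0365 -0.0315 0.08 0 0 0\n0.0365 -0.0315 0.08 0 0 0"
}}

```text
clock: 4.6
tcp_pos: [0.5104, 0.2088, 0.3014]
orientation: [1.577, 2.717, 0.0]
contact_force: [-0.5, -0.0, -0.3]
grip_width: 0.05
gripper_force: 0.0
```

Run:
```python
from h import *
im,d,ci=grab("wrist");cv2.imwrite("pics/w1.png",im);pickle.dump((im,d,ci),open("w1.pkl","wb"))
o=r.get_obs();print(o["tcp_pos"],-np.array(ci["R"]).T@np.array(ci["t"]).reshape(3))
from scipy.spatial.transform import Rotation as R
print(R.from_rotvec(o["orientation"]).as_matrix().round(3))
W=pts(d,ci);h,s,v=[x.astype(int) for x in cv2.split(cv2.cvtColor(im,cv2.COLOR_BGR2HSV))]
m=(h>100)&(h<128)&(s>110)&(d>0)&(W[...,2]>.085)&(W[...,2]<.11)&(np.hypot(W[...,0]-.56,W[...,1]-.24)<.12)
P=W[m];print(m.sum(),np.percentile(P[:,2],[5,50,95]),cv2.minAreaRect((P[:,:2]*1000).astype(np.float32)))
y,x=np.nonzero(m);T=np.array([plane(ci,a,b,np.median(P[:,2])) for a,b in zip(x,y)])
print(cv2.minAreaRect((T[:,:2]*1000).astype(np.float32)))
```

```text
[0.51079635 0.20902126 0.30214698] [0.47486704 0.27048252 0.37132535]
[[-0.496  0.868  0.002]
 [ 0.868  0.496  0.001]
 [-0.     0.002 -1.   ]]
2179 [0.09039446 0.09352998 0.09481028] ((560.5606079101562, 240.50576782226562), (15.85949993133545, 108.43196868896484), 28.695512771606445)
((559.7357788085938, 240.31512451171875), (16.8378849029541, 108.12102508544922), 28.892976760864258)
```

View pics/w1.png

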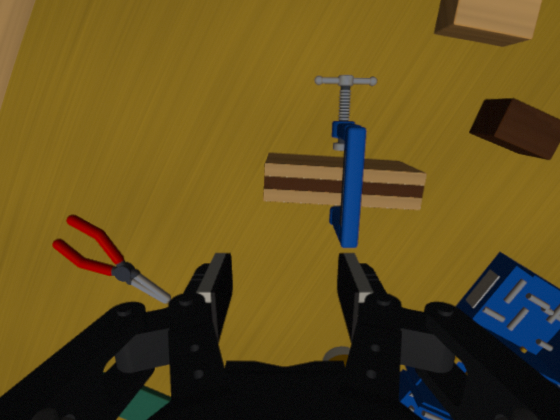

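The wrist view shows the clamp back running from (355,128) to (348,245), with the block crossing under it at about y=185 and the screw bar at the top. I'll centre the gripper over the balance point.

>>> {"api": "step_hand", "payload": {
  "moves": "0.005 0.03 0 0 0 0.016\n0.0096 0.0589 0.02 0 0 0.016\n0.0096 0.0589 0.06 0 0 0.016\n0.0096 0.0589 0.1 0 0 0.016\n0.0096 0.0589 0.1 0 0 0.016"
}}

```text
clock: 5.15
tcp_pos: [0.5544, 0.2453, 0.1972]
orientation: [-1.596, -2.701, 0.01]
contact_force: [-0.9, -0.9, -0.5]
grip_width: 0.0501
gripper_force: 0.0
```

Run:
```python
from h import *
im,d,ci=grab("wrist");cv2.imwrite("pics/w2.png",im)
o=r.get_obs();print(o["tcp_pos"])
W=pts(d,ci);h,s,v=[x.astype(int) for x in cv2.split(cv2.cvtColor(im,cv2.COLOR_BGR2HSV))]
m=(h>100)&(h<128)&(s>110)&(d>0)&(W[...,2]>.085)&(W[...,2]<.11)&(np.hypot(W[...,0]-.56,W[...,1]-.24)<.12)
P=W[m];print(m.sum(),np.percentile(P[:,2],[5,50,95]),cv2.minAreaRect((P[:,:2]*1000).astype(np.float32)))
```

```text
[0.55576359 0.24621599 0.20025273]
4647 [0.0919835  0.09365848 0.09475367] ((560.8327026367188, 241.00616455078125), (15.924187660217285, 109.2355728149414), 29.14150619506836)
```

View pics/w2.png

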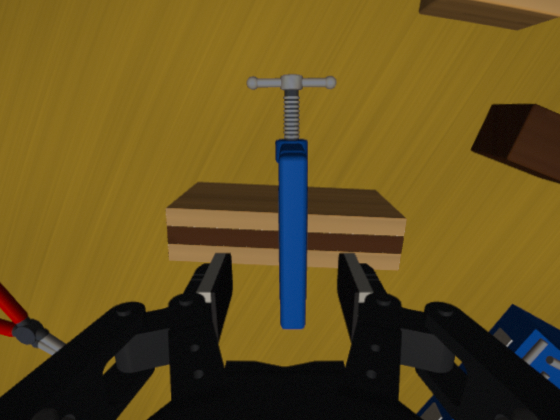

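>>> {"api": "step_hand", "payload": {
  "moves": "0 0.0018 0.025 0 0 0\n0 0.0018 0.04 0 0 0\n0 0.0018 0.047 0 0 0\n0 0.0018 0.047 0 0 0\n0 0.0018 0.047 0 0 0"
}}

```text
clock: 5.7
tcp_pos: [0.5581, 0.2482, 0.1552]
orientation: [1.597, 2.704, 0.002]
contact_force: [0.7, 0.6, -0.3]
grip_width: 0.05
gripper_force: 0.0
```

>>> {"api": "step_hand", "payload": {
  "moves": "0 0 0 0 0 0\n0 0 0 0 0 0\n0 0 0 0 0 0\n0 0 0 0 0 0\n0 0 0 0 0 0",
  "aperture": 0.005,
  "clamp_n": 50
}}

```text
clock: 6.2
tcp_pos: [0.5578, 0.2482, 0.1549]
orientation: [1.597, 2.705, 0.001]
contact_force: [-1.3, -1.4, 5.9]
grip_width: 0.0143
gripper_force: 50.2
```

>>> {"api": "step_hand", "payload": {
  "moves": "0 0 -0.01 0 0 0\n0 0 -0.025 0 0 0\n0 0 -0.04 0 0 0\n0 0 -0.055 0 0 0\n0 0 -0.07 0 0 0",
  "clamp_n": 60
}}

```text
clock: 6.7
tcp_pos: [0.5575, 0.248, 0.2256]
orientation: [1.597, 2.705, 0.001]
contact_force: [-0.1, -1.0, -5.8]
grip_width: 0.0137
gripper_force: 59.1
```

>>> {"api": "step_hand", "payload": {
  "moves": "0 0 -0.02 0 0 0\n0 0 -0.05 0 0 0\n0 0 -0.1 0 0 0\n0 0 -0.137 0 0 0\n0 0 -0.137 0 0 0"
}}

```text
clock: 7.2
tcp_pos: [0.5595, 0.2494, 0.3688]
orientation: [1.594, 2.699, 0.017]
contact_force: [1.1, 0.9, -5.6]
grip_width: 0.0147
gripper_force: 59.3
```

Run:
```python
from h import *
im,d,ci=grab("wrist");cv2.imwrite("pics/w3.png",im)
a,d2,c2=grab("side");cv2.imwrite("pics/s3.png",a)
o=r.get_obs();print(o["tcp_pos"],o["contact_force"],o["moment"],o["grip_width"])
cv2.imwrite("pics/c3.png",np.hstack([cv2.resize(im,(400,300)),cv2.resize(a[60:240,180:420],(400,300))]))
```

```text
[0.55733237 0.2479332  0.36201123] [-0.12695514 -0.27765376 -6.78159431] [-0.03821033  0.04815131  0.04526215] 0.014310755382132589
```

View pics/c3.png

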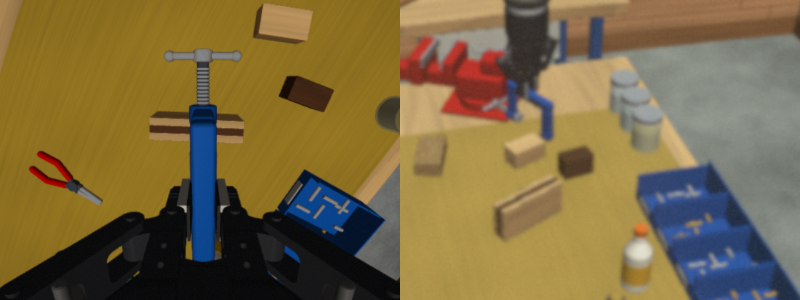

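The clamp is held level and the block stands where it was (side crop, about (530,208)). Next I carry the clamp to above the hook seat.

>>> {"api": "step_hand", "payload": {
  "moves": "-0.02 -0.013 -0.01 0 0 0.08\n-0.055 -0.037 -0.02 0 0 0.18\n-0.09 -0.06 -0.02 0 0 0.29\n-0.13 -0.087 -0.02 0 0 0.4\n-0.165 -0.11 -0.02 0 0 0.475"
}}

```text
clock: 7.8
tcp_pos: [0.5391, 0.0475, 0.3786]
orientation: [-2.193, -2.246, 0.007]
contact_force: [1.4, -0.8, -5.7]
grip_width: 0.0142
gripper_force: 59.4
```

```bash
python3 -c "
from h import *
from scipy.spatial.transform import Rotation as R
o=r.get_obs();M=R.from_rotvec(o['orientation']).as_matrix();print(M.round(3));print(M.T@(np.array([.520,-.199,.382])-o['tcp_pos']))"
```

```text
[[-0.024  1.    -0.005]
 [ 1.     0.024 -0.002]
 [-0.001 -0.005 -1.   ]]
[-0.24602037 -0.02509009 -0.00288933]
```

>>> {"api": "step_hand", "payload": {
  "moves": "-0.04 -0.004 0 0 0 0\n-0.08 -0.008 0 0 0 0\n-0.12 -0.012 0 0 0 0\n-0.16 -0.016 0 0 0 0\n-0.19 -0.02 0 0 0 0"
}}

```text
clock: 8.3
tcp_pos: [0.5245, -0.143, 0.3786]
orientation: [-2.19, -2.248, 0.006]
contact_force: [0.7, 0.2, -6.1]
grip_width: 0.0137
gripper_force: 59.4
```

>>> {"api": "step_hand", "payload": {
  "moves": "-0.025 -0.003 0 0 0 0\n-0.045 -0.004 0 0 0 0\n-0.052 -0.005 0 0 0 0\n-0.054 -0.005 0 0 0 0\n-0.054 -0.005 0 0 0 0"
}}

```text
clock: 8.8
tcp_pos: [0.5228, -0.1931, 0.38]
orientation: [-2.186, -2.253, 0.001]
contact_force: [-0.5, 0.8, -5.8]
grip_width: 0.0142
gripper_force: 59.4
```

```bash
python3 ball.py
```

Run:
```python
from h import *
from scipy.spatial.transform import Rotation as R
o=r.get_obs();M=R.from_rotvec(o['orientation']).as_matrix();print(o["tcp_pos"],M.round(3));print(M.T@(np.array([.520,-.199,.382])-o['tcp_pos']))
im,d,ci=grab("wrist");cv2.imwrite("pics/w4.png",im)
a=cv2.imread("pics/scene_l.png")[120:285,120:340];b=cv2.imread("pics/side_l.png")[140:320,220:460]
cv2.imwrite("pics/c4.png",np.hstack([cv2.resize(im,(266,200)),cv2.resize(a,(266,200)),cv2.resize(b,(266,200))]))
# arm axis: bright grey points at arm height
for n in("scene","side"):
    im,d,ci=grab(n);W=pts(d,ci)
    m=(d>0)&(abs(W[...,2]-.192)<.006)&(W[...,0]>.475)&(W[...,0]<.565)&(abs(W[...,1]+.2)<.02)
    P=W[m];print(n,m.sum(),P.mean(0) if m.any() else 0,np.polyfit(P[:,0]-.52,P[:,1],1) if m.sum()>5 else 0)
    m=(d>0)&(W[...,2]>.207)&(W[...,2]<.216)&(np.hypot(W[...,0]-.588,W[...,1]+.197)<.02)
    print("cap",m.sum(),W[m].mean(0) if m.any() else 0)
```

```text
scene 14 [ 0.4634 -0.2005  0.2182] [ 0.4615 -0.2011  0.216 ]
side 15 [ 0.4584 -0.2044  0.2197] [ 0.4593 -0.2011  0.216 ]
[ 0.52316463 -0.19257352  0.38060473] [[-0.031  1.    -0.001]
 [ 1.     0.031  0.001]
 [ 0.001 -0.001 -1.   ]]
[-0.00632313 -0.0033648  -0.00139911]
scene 86 [ 0.52100135 -0.19971276  0.19490618] [ 0.03747832 -0.19975029]
cap 44 [ 0.58814296 -0.19760018  0.21223028]
side 107 [ 0.51299952 -0.19930083  0.19305792] [ 0.03849199 -0.19903137]
cap 48 [ 0.58522089 -0.19599502  0.21141234]
```

View pics/c4.png

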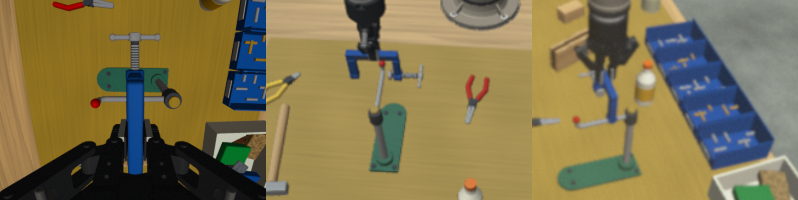

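The three views show the clamp above the arm, between the head and the red ball, with the jaws on either side of the arm. It needs about 6.5 mm more sideways, then it can be lowered.

>>> {"api": "step_hand", "payload": {
  "moves": "-0.0065 -0.004 0 0 0 0\n-0.0065 -0.004 0.02 0 0 0\n-0.0065 -0.004 0.045 0 0 0\n-0.0065 -0.004 0.07 0 0 0\n-0.0065 -0.004 0.08 0 0 0"
}}

```text
clock: 9.55
tcp_pos: [0.5177, -0.2009, 0.2988]
orientation: [-2.187, -2.251, 0.003]
contact_force: [-0.8, 0.9, -6.7]
grip_width: 0.0142
gripper_force: 59.4
```

>>> {"api": "step_hand", "payload": {
  "moves": "0 0 0.005 0 0 0\n0 0 0.01 0 0 0\n0 0 0.015 0 0 0\n0 0 0.018 0 0 0\n0 0 0.018 0 0 0"
}}

```text
clock: 10.05
tcp_pos: [0.5192, -0.2008, 0.283]
orientation: [2.189, 2.254, 0.0]
contact_force: [-0.3, 0.6, -5.5]
grip_width: 0.0141
gripper_force: 59.4
```

```bash
python3 ball.py
```

```text
scene 9 [ 0.4629 -0.1988  0.2193] [ 0.46   -0.1997  0.216 ]
side 15 [ 0.4584 -0.2047  0.22  ] [ 0.4593 -0.2011  0.216 ]
```

>>> {"api": "step_hand", "payload": {
  "moves": "0.0015 0 0.002 0 0 0\n0.0015 0 0.004 0 0 0\n0.0015 0 0.006 0 0 0\n0.0015 0 0.006 0 0 0\n0.0015 0 0.006 0 0 0"
}}

```text
clock: 10.65
tcp_pos: [0.5191, -0.1994, 0.277]
orientation: [-2.189, -2.253, 0.0]
contact_force: [0.0, -0.3, -5.9]
grip_width: 0.0145
gripper_force: 59.4
```

>>> {"api": "step_hand", "payload": {
  "moves": "0 0 0.001 0 0 0\n0 0 0.002 0 0 0\n0 0 0.002 0 0 0\n0 0 0.002 0 0 0"
}}

```text
clock: 11.05
tcp_pos: [0.5191, -0.1994, 0.275]
orientation: [-2.189, -2.253, -0.0]
contact_force: [-0.7, -0.1, -6.2]
grip_width: 0.0146
gripper_force: 59.4
```

>>> {"api": "step_hand", "payload": {
  "moves": "0 0 0.001 0 0 0\n0 0 0.0015 0 0 0\n0 0 0.0015 0 0 0\n0 0 0.0015 0 0 0"
}}

```text
clock: 11.45
tcp_pos: [0.5192, -0.1994, 0.2739]
orientation: [2.189, 2.253, 0.0]
contact_force: [-0.7, 0.1, -2.3]
grip_width: 0.0142
gripper_force: 59.9
```

>>> {"api": "step_hand", "payload": {
  "moves": "0 0 0.0005 0 0 0\n0 0 0.001 0 0 0\n0 0 0.001 0 0 0\n0 0 0.001 0 0 0"
}}

```text
clock: 11.85
tcp_pos: [0.5193, -0.1994, 0.2736]
orientation: [2.189, 2.253, 0.001]
contact_force: [-4.0, 1.8, 7.3]
grip_width: 0.0141
gripper_force: 61.0
```

>>> {"api": "step_hand", "payload": {
  "moves": "0 0 -0.0007 0 0 0\n0 0 -0.0007 0 0 0\n0 0 -0.0007 0 0 0",
  "clamp_n": 20
}}

```text
clock: 12.15
tcp_pos: [0.5193, -0.1994, 0.2736]
orientation: [2.189, 2.253, 0.0]
contact_force: [-2.4, 0.9, 4.7]
grip_width: 0.0141
gripper_force: 60.7
```

>>> {"api": "step_hand", "payload": {
  "moves": "0 0 0 0 0 0\n0 0 0 0 0 0\n0 0 0 0 0 0\n0 0 0 0 0 0",
  "aperture": 0.022
}}

```text
clock: 12.55
tcp_pos: [0.5193, -0.1994, 0.2731]
orientation: [2.189, 2.253, 0.0]
contact_force: [0.1, -0.6, -0.2]
grip_width: 0.0223
gripper_force: 0.0
```

```bash
python3 ball.py
```

Run:
```python
from h import *
im,d,ci=grab("wrist")
a=cv2.imread("pics/scene_l.png")[120:285,120:340];b=cv2.imread("pics/side_l.png")[140:320,220:460]
cv2.imwrite("pics/c5.png",np.hstack([cv2.resize(im,(266,200)),cv2.resize(a,(266,200)),cv2.resize(b,(266,200))]))
```

```text
scene 3 [ 0.462  -0.1966  0.218 ] [ 0.4602 -0.1971  0.216 ]
side 15 [ 0.4586 -0.2036  0.2188] [ 0.4593 -0.2011  0.216 ]
```

View pics/c5.png

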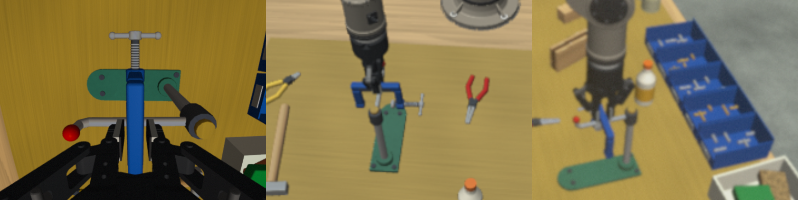

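The three views show the clamp hanging level across the arm, between the head and the ball. I'll open the fingers a little more and withdraw straight up.

>>> {"api": "step_hand", "payload": {
  "moves": "0 0 0 0 0 0\n0 0 0 0 0 0\n0 0 -0.003 0 0 0\n0 0 -0.008 0 0 0\n0 0 -0.015 0 0 0",
  "aperture": 0.03
}}

```text
clock: 13.2
tcp_pos: [0.5191, -0.1993, 0.2886]
orientation: [-2.189, -2.253, 0.0]
contact_force: [-0.4, 0.6, 0.0]
grip_width: 0.0301
gripper_force: 0.0
```

>>> {"api": "step_hand", "payload": {
  "moves": "0 0 -0.02 0 0 0\n0 0 -0.05 0 0 0\n0 0 -0.09 0 0 0\n0 0 -0.12 0 0 0\n0 0 -0.12 0 0 0"
}}

```text
clock: 13.7
tcp_pos: [0.5207, -0.2, 0.4139]
orientation: [2.184, 2.247, 0.007]
contact_force: [0.6, -0.4, 1.0]
grip_width: 0.03
gripper_force: 0.0
```

>>> {"api": "step_hand", "payload": {
  "moves": "0 0 0 0 0 0\n0 0 0 0 0 0\n0 0 0 0 0 0\n0 0 0 0 0 0\n0 0 0 0 0 0"
}}

```text
clock: 14.2
tcp_pos: [0.519, -0.1993, 0.4076]
orientation: [-2.188, -2.253, 0.001]
contact_force: [-0.6, 0.1, 0.8]
grip_width: 0.0299
gripper_force: 0.0
```

```bash
python3 ball.py
```

Run:
```python
from h import *
im,d,ci=grab("wrist");W=pts(d,ci);h,s,v=[x.astype(int) for x in cv2.split(cv2.cvtColor(im,cv2.COLOR_BGR2HSV))]
m=(h>100)&(h<128)&(s>110)&(d>0)&(W[...,2]>.18)&(W[...,2]<.24)&(np.hypot(W[...,0]-.52,W[...,1]+.2)<.1)
P=W[m];print(m.sum(),cv2.minAreaRect((P[:,:2]*1000).astype(np.float32)),"slope dz/dy",np.polyfit(P[:,1]+.2,P[:,2],1))
a=cv2.imread("pics/scene_l.png")[120:285,120:340];b=cv2.imread("pics/side_l.png")[140:320,220:460]
cv2.imwrite("pics/c6.png",np.hstack([cv2.resize(im,(266,200)),cv2.resize(a,(266,200)),cv2.resize(b,(266,200))]))
```

```text
scene 17 [ 0.4627 -0.2008  0.219 ] [ 0.4601 -0.2016  0.216 ]
side 15 [ 0.4584 -0.2044  0.2197] [ 0.4593 -0.2011  0.216 ]
2304 ((519.6561889648438, -206.52134704589844), (16.02618408203125, 110.57080078125), 1.4426894187927246) slope dz/dy [0.00289079 0.21175811]
```

View pics/c6.png

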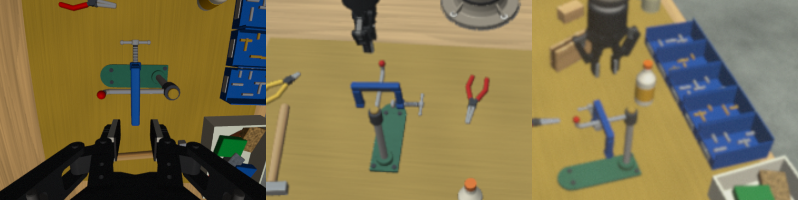

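The views show the clamp hanging level on the arm (slope 0.3%, balance point near y = -0.1995), with the gripper clear of it. I'm handing in.

```bash
python3 -c "
from bench import r, ticket, grab_frame, camera_info
print(ticket.hand_in())"
```

```text
the job is handed in; nothing more can be done
None
```

I turned the hook to point along the long foot and hung the clamp level and still on its arm, with the gripper clear and the block standing where it was; the job is handed in at about 14 s on the clock, but no verdict came back.

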